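# Measure a drawer divider with a spring tape and lock the reading

## Task

Measure the length of the wooden drawer divider on the bench board: take the yellow tape measure, hook its end over the divider's overhanging end, and draw the case back along the divider against the spring until it comes off the other end onto the board. Ease the case up against that end without letting the spring snatch it, then press the red lock right down so the tape keeps the length, and leave it there, hooked, snug and locked. Be gentle with the divider, the lock and the blade, and leave the rest of the bench as it is.

Things in the scene. Friction and masses are not known exactly. Their poses are not given: they have to be found in the camera images.
- board: Grey bench board, 290 (x) x 150 mm, fixed, its flat top face 14 mm above the bench; origin under its middle on the bench, x along it, z up. The divider lies stuck flat along the middle of its width, and past the divider's -x end there are at least 85 mm of clear board
- divider: Divider: flat dark wooden strip on the board, 70 mm wide (y), 6 mm thick, top 20 mm above the bench. Origin on the board's top, mid-width, 160 mm in -x from the overhanging end; x points to that end. Its length is not known: the other end, cut square, lies somewhere between 170 and 220 mm from the overhanging end
- hook_end (a point): Middle of the top edge of the divider's overhanging end, where the tape must hook; 20 mm above the bench. This end stands 15 mm past the board's edge, with free air beyond and below. x points outwards along the divider, z up
- tape_centre (a point): Centre of the yellow tape case, 25 mm above its flat underside; x to the mouth and hook, z up. 66 mm long (front face at x +33), 34 mm wide in y between flat sides to grasp, 50 mm high with a round back, 0.18 to 0.29 kg. It starts upright on a dark blue book 20 mm thick, with nose and hook past the book's edge
- tape_mouth (a point): Middle of the case's front face at blade height, 7.5 mm above the underside. The blade, 18 mm wide and 1 mm thick, comes out here and just clears the divider's top when the case stands on the board; below the blade the front face is flat and can bear against the divider's other end
- tape_hook (a point): Middle of the case-side face of the steel hook at the blade's tip, 24 mm lower than the case centre. Hook 18 mm wide, 2 mm thick, reaching 6 mm below the case's underside, so with the case on top of the divider it still hangs 6 mm down over the end. Retracted, this face is 2 mm ahead of the case's front. Under tension it rubs on the end with up to 5 N as the case is lowered
- tape_blade (a joint): How far the blade is out, m: 0 retracted, at most 0.25. A spring pulls it in with 4 N when retracted, 6.5 N at 0.2 m; let go, it flies back. With the hook on one end and the case's front against the other, the spring alone keeps the tape in place once the gripper opens
- lock_top (a point): Centre of the top face (20 x 22 mm) of the red lock button on the case, 16 mm ahead of the case centre, 63 mm above the case's underside and 13 mm above the case's top. Pushed straight down 6 mm it clamps the blade; it takes about 6 N to start, 8 to 10 N near the bottom, and stays where it is left
- tape_lock (a joint): how far the lock is pressed, m: 0 up (blade free), 0.006 fully down (blade clamped)
- pliers_blue: small pliers with blue grips, 140 mm long; origin at its underside; a bystander
- pliers_black: small pliers with black grips, 140 mm long; origin at its underside; a bystander
- nipper: all-steel nippers, 130 mm long; origin at its underside; a bystander
- otoscope: otoscope, black and steel handle 28 mm thick, 170 mm long, lying; origin at its underside; a bystander
- beaker: small clear beaker, 48 mm across, 55 mm high; origin at its underside; a bystander
- tester: black battery tester with a blue band, 45 x 26 x 58 mm, standing; origin at its underside; a bystander

How it is judged:
On the way, in this order (a step that is already met when the one before it is completed fails the run):
1. the hook is caught on the overhanging end and the blade is drawn out at least 60 mm, still unlocked (contact force between tape_blade_c0 and divider above 1 N and value of joint tape_blade above 0.06 m and value of joint tape_lock below 0.002 m), for 0.2 s.
2. the case stands on the board with its front against the divider's other end, the hook still caught, the lock not yet pressed (contact force between each of tape_c3, tape_blade_c0 and divider above 0.4 N and height (world z) of tape_centre below 0.0425 m and angle between tape_centre's own z axis and vertical below 0.08 rad and angle between the x axis of tape_centre and the x axis of divider, either way round below 0.08 rad and value of joint tape_lock below 0.002 m), for 0.3 s.
At the end, for the whole second after the job is handed in: The tape stands upright on the board (within 3 mm of its height there), in line with the divider within 0.08 rad, its hook and its case's front both touching the divider's two ends (over 0.4 N each), the lock pressed at least 4.8 of its 6 mm, everything at rest and released (contact force between each of tape_c3, tape_blade_c0 and divider above 0.4 N and height (world z) of tape_centre below 0.0425 m and angle between tape_centre's own z axis and vertical below 0.08 rad and angle between the x axis of tape_centre and the x axis of divider, either way round below 0.08 rad and value of joint tape_lock above 0.0048 m and linear speed of tape below 0.01 m/s).
It fails at once if the case's front lip or the hook strikes or pushes the divider's ends with more than 30 N (contact force between any of tape_c3, tape_blade_c0 and divider above 30 N).
It fails at once if the case's underside is pressed on the divider's top with more than 80 N (contact force between tape_c0 and divider above 80 N).
It fails at once if the blade runs back into the case faster than 0.15 m/s (velocity of joint tape_blade below -0.15 m/s).
It fails at once if the lock is pressed with more than 40 N (contact force between tape_lock_c0 and the fingers above 40 N).
It fails at once if a bystander is moved more than 20 mm (distance of any of pliers_blue, pliers_black, nipper, otoscope, beaker, tester from where it was at the start of the episode above 0.02 m).
It also fails if it takes over 72 s, if anything falls off the work surface, if the arm or the gripper's body presses on something with over 40 N, if the wrist force passes 120 N, or if a joint passes its speed limit or range.

## Robot

A 6-joint arm with a two-finger parallel gripper is mounted at the origin on the work surface. World frame = base frame: x ahead of the robot, y to its left, z up, the work surface at z = 0. Lengths are in m, angles in rad, forces in N, time in s.
With the tool pointing down it reaches from about 0.3 to 0.875 m from the base axis. Payload 6.4 kg.
Tool frame: the origin (TCP) lies midway between the tips of the shut fingers; the grasp point (between the pads) lies 19 mm behind it; z points along the fingers, y is the line along which they close (so a half turn about z gives the same grasp; the last joint's range is limited). The gripper opens to 85 mm and grips with 20 to 120 N. Pads are 22 mm wide; open, the fingers measure 114 mm over their backs; the gripper's body (76 mm by 85 mm) begins 54 mm behind the grasp point. The pads swing forward as they close: fully open they stand 13 mm farther back than shut.
Start: joints at [0.993, 0.181, 1.607, -0, 1.354, -0.206], TCP at [0.209, 0.536, 0.205] pointing down, gripper open.
Joint ranges: [-2.99, 2.99], [-0.89, 2.07], [0.3, 2.58], [-1.14, 4.28], [0, 2.63], [-3.12, 3.12]. Speed limits (rad/s): [2.57, 2.57, 3.01, 3.14, 3.14, 3.14].

## Interface

Orientations are given as a unit quaternion [w, x, y, z].
In Python, from bench import ctrl gives the robot as it stands. The module is installed in compiled form; this text tells all that it offers.
- The arm moves only by the tool move_arm, never from a script. Its argument "plan" is one flat list of numbers, 6 for each row, row after row: the shift along the world's x, y, z in units of 50 mm (1.0 is 50 mm), then the turn, a rotation vector about the world's x, y, z in rad. A call has 1 to 10 rows; each row is the pose to reach, as a shift and turn from the pose commanded when the call began; what a row does not reach only later rows make up. A row lasts 1/8 s, in which the tool goes at most 62.5 mm and 10.7 degrees, less where a joint would pass 70% of its speed; a pose out of reach is approached as far as the arm can. A call with a gripper value outside its range is refused whole. "grip" is the finger opening in mm, from 0 to 85.4, set as the call begins (left out, the last holds). The fingers move at their own pace and stop on an object; the grip force is fixed at half the most. Time passes only in rows, so rows that repeat a pose let the fingers close. It gives the time, the measured TCP pose, the force, the opening and the grip force at its end, in the units of the state.
- ctrl.get_obs(): the state, without advancing time (a new reading comes with each control period).
- ctrl.camera(name): name is "scene" or "top" or "wrist"; returns a dict with "pixels" (384x512x3 uint8, red, green, blue), "fx", "fy", "cx", "cy" (pixels), "origin" and "attitude" of the camera in the world. Camera axes: x right, y down, z forward; pixel columns grow to the right and rows downward; lengths in m; the calibration is good to about 2 mm. A picture is of the moment at which its call begins. There is no depth.
- ctrl.hand_in(): hands the job in; it is judged then, once.
The state is a dict: "time_s": time; "q": joint angles; "dq": joint speeds; "joint_efforts": joint torques, N m; "eef_pos": TCP position; "eef_rot": TCP orientation; "wrist_force": force on the tool from outside, world axes, zero at the start; "torque": the same for the moment, N m; "opening": opening from 0.0 (shut) to 1.0 (fully open); "grasp_force": force on a finger pad.
Only numpy, scipy, OpenCV 4.12 (cv2) and the standard library are available. Lean on these libraries where they do the work, as an engineer would, in place of code of your own. Each camera call takes 0.05 s, during which the arm holds its last target. There are 200 camera calls.

## Working session

There is one attempt and no reset: what is moved stays moved. The work goes in short steps, Python scripts to look and compute and a tool call to move; the robot and the scene stay as the last step left them, time stands still between calls to the robot, and variables do not carry over. Pictures are saved under pics/ and viewed, at most 10 in all, crops included, and the job is handed in when it is done.

Besides the shell and the picture viewer there is one more tool, called after "Request:" as name(argument=value, ...) on one line, values as JSON. move_arm: Moves the arm, as the interface text tells. Its arguments: {"type":"object","properties":{"plan":{"type":"array"},"grip":{"type":"number"}},"required":["plan"]}

```bash
mkdir -p pics; cat > h.py <<'E'
import numpy as np, cv2
from scipy.spatial.transform import Rotation as R
from bench import ctrl
def cam(n):
    c=ctrl.camera(n); a=np.array(c["attitude"],float)
    c["R"]=a if a.shape==(3,3) else R.from_quat(np.r_[a[1:],a[0]]).as_matrix()
    c["o"]=np.array(c["origin"]); return c
def ray(c,u,v):
    return c["R"]@np.array([(u-c["cx"])/c["fx"],(v-c["cy"])/c["fy"],1.])
def plane(c,u,v,z):
    d=ray(c,u,v); return c["o"]+d*(z-c["o"][2])/d[2]
def proj(c,p):
    q=c["R"].T@(np.array(p)-c["o"]); return np.array([c["fx"]*q[0]/q[2]+c["cx"],c["fy"]*q[1]/q[2]+c["cy"]])
def tri(c1,p1,c2,p2):
    d1,d2=ray(c1,*p1),ray(c2,*p2); s=np.linalg.lstsq(np.c_[d1,-d2],c2["o"]-c1["o"],rcond=None)[0]
    a,b=c1["o"]+d1*s[0],c2["o"]+d2*s[1]; return (a+b)/2,np.linalg.norm(a-b)
def save(c,f,s=1.5): cv2.imwrite("pics/"+f,cv2.resize(c["pixels"][:,:,::-1],None,fx=s,fy=s))
E
python3 - <<'E'
from h import *
for n in("top","scene"):
    c=cam(n); save(c,n+"0.png"); print(n,c["o"],c["fx"],c["attitude"])
print(ctrl.get_obs())
E
```

```text
top [0.39521656 0.03425462 1.33344519] 485.6212431923771 [-0.06330213  0.71374391 -0.69551162  0.0531606 ]
scene [1.25452158 0.7248811  0.69262156] 431.06209987938803 [-0.17246541  0.33953928  0.81409815 -0.43842099]
{'time_s': 0.1, 'q': array([ 9.92706207e-01,  1.81404271e-01,  1.60792798e+00,  6.96412692e-06,
        1.35385127e+00, -2.06296993e-01]), 'dq': array([-0.00207329, -0.00075262, -0.00303947, -0.0019009 , -0.00063039,
       -0.001339  ]), 'joint_efforts': array([ 4.43439376e-04, -4.45878267e+01, -3.52235699e+01, -1.84131463e-04,
        4.29120482e-03,  2.64191851e-05]), 'eef_pos': array([0.20855813, 0.53524491, 0.20399978]), 'eef_rot': array([-3.07169682e-04,  1.84828405e-01,  9.82770486e-01, -7.33739759e-04]), 'wrist_force': array([-0.59057859,  0.15904716, -0.53166075]), 'torque': array([0.00998197, 0.01191702, 0.02181429]), 'grasp_force': 0.0, 'opening': 0.9973098308926442}
```

View pics/top0.png

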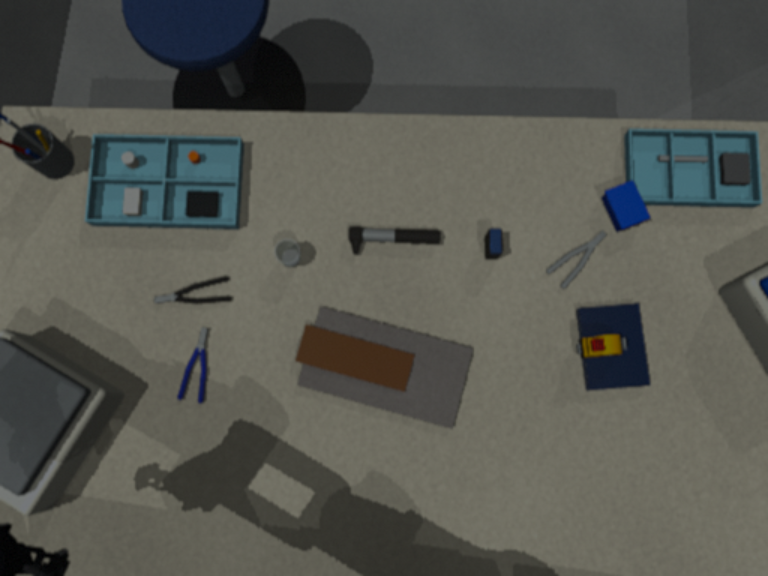

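View pics/scene0.png

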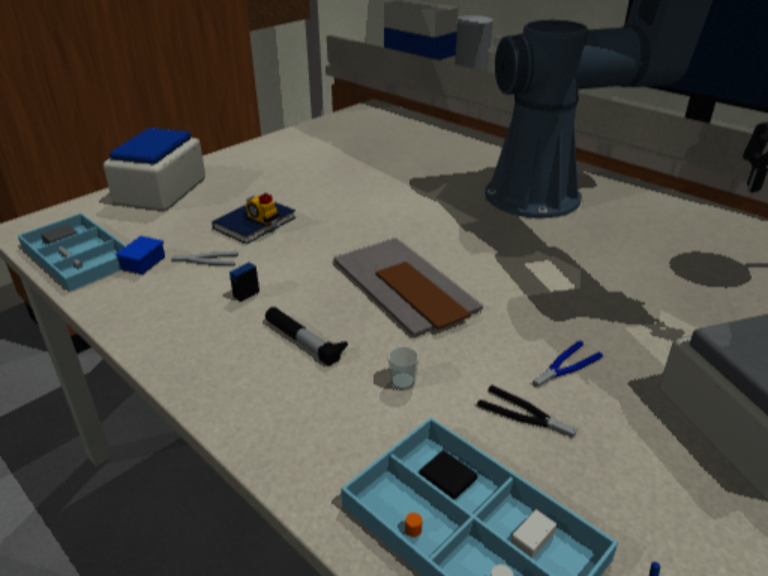

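The top view shows the tape at about (603,345) of the 1.5x picture, with its nose to the left (+y). The divider runs from (411,372) to its overhanging end near (302,342). The scene view shows the same items. Next I measure both from the two views.

```bash
cat > m.py <<'E'
from h import *
def big(mask,k=1):
    n,l,s,_=cv2.connectedComponentsWithStats(mask.astype(np.uint8)); 
    i=1+np.argmax(s[1:,4]); return (l==i)
def masks(c,roi):
    hsv=cv2.cvtColor(c["pixels"],cv2.COLOR_RGB2HSV).astype(int); H,S,V=hsv[...,0],hsv[...,1],hsv[...,2]
    z=np.zeros(H.shape,bool); x0,y0,x1,y1=roi["div"]; z[y0:y1,x0:x1]=1
    t=np.zeros(H.shape,bool); x0,y0,x1,y1=roi["tape"]; t[y0:y1,x0:x1]=1
    return big(z&(H<20)&(S>110)&(V>40)), big(t&((H<6)|(H>172))&(S>150)&(V>50)), big(t&(H>=15)&(H<35)&(S>140)&(V>50))
if __name__=="__main__":
    rois={"top":dict(div=(180,190,330,300),tape=(370,190,450,270)),"scene":dict(div=(220,150,330,230),tape=(140,115,210,165))}
    D={}
    for n in rois:
        c=cam(n); m=masks(c,rois[n]); D[n]=(c,m)
        for k in m: print(n,k.sum(),np.argwhere(k).mean(0)[::-1].round(1))
    quads={}
    for n,(c,m) in D.items():
        ct=max(cv2.findContours(m[0].astype(np.uint8),0,2)[0],key=cv2.contourArea)
        q=cv2.boxPoints(cv2.minAreaRect(ct)) if n=="top" else cv2.approxPolyDP(ct,6,True)[:,0]
        quads[n]=q; print(n,q.tolist())
    c=D["top"][0]
    P=np.array([plane(c,*q,.020) for q in quads["top"]]); print(P.round(4)); print(np.linalg.norm(P-np.roll(P,-1,0),axis=1))
    # triangulate red button and divider corners (match by projection)
    ct,cs=D["top"][0],D["scene"][0]
    cen=lambda m:np.argwhere(m).mean(0)[::-1]
    print("red",tri(ct,cen(D["top"][1][1]),cs,cen(D["scene"][1][1])))
    print("yel",tri(ct,cen(D["top"][1][2]),cs,cen(D["scene"][1][2])))
    for q,p in zip(quads["top"],P):
        e=proj(cs,p); s=min(quads["scene"],key=lambda s:np.hypot(*(s-e))); print("corner",tri(ct,q,cs,s),e,s)
    # yellow+red shape from top
    k=cv2.minAreaRect(np.argwhere(D["top"][1][2]|D["top"][1][1])[:,::-1].astype(np.float32)); 
    b=cv2.boxPoints(k); print(k,[plane(ct,*q,.07)[:2].round(4).tolist() for q in b])
E
python3 m.py
```

```text
top 1865 [236.4 238.2]
top 43 [398.1 229.5]
top 287 [401.5 230.2]
scene 1114 [282.2 196.1]
scene 38 [176.5 132.3]
scene 156 [175.2 138.8]
top [[196.83950805664062, 240.1776580810547], [203.58737182617188, 215.88539123535156], [275.94842529296875, 235.9856719970703], [269.2005615234375, 260.2779541015625]]
scene [[251, 181], [292, 218], [313, 210], [271, 175]]
[[ 0.4966  0.1981  0.02  ]
 [ 0.5634  0.1827  0.02  ]
 [ 0.5135 -0.0156  0.02  ]
 [ 0.4478  0.0013  0.02  ]]
[0.06846969 0.20449538 0.06787387 0.20285157]
red (array([ 0.53453511, -0.33110246,  0.07118941]), np.float64(0.0017698863567112177))
yel (array([ 0.53451551, -0.34673336,  0.04284065]), np.float64(0.002637454089775394))
corner (array([0.49774857, 0.19822709, 0.01317113]), np.float64(0.0019181157558445072)) [313.79054586 207.7193078 ] [313 210]
corner (array([0.56446435, 0.18253681, 0.01545222]), np.float64(0.00170907436582889)) [292.74437382 216.43456246] [292 218]
corner (array([ 0.51384646, -0.01572243,  0.01561028]), np.float64(0.0002311444230998716)) [251.04243053 179.68662705] [251 181]
corner (array([0.44769383, 0.00152369, 0.0135983 ]), np.float64(0.0011013003577339414)) [270.76038239 173.12954539] [271 175]
((400.87646484375, 229.8940887451172), (13.88206672668457, 25.846721649169922), 85.60128784179688) [[0.5479, -0.3035], [0.5548, -0.3706], [0.5187, -0.3723], [0.5118, -0.3056]]
```

Request:
move_arm(plan=[5.8, -8.9, 1.2, 0, 0, -1.445, 5.8, -8.9, 1.2, 0, 0, -1.445, 5.8, -8.9, 1.2, 0, 0, -1.445, 5.8, -8.9, 1.2, 0, 0, -1.445, 5.8, -8.9, 1.2, 0, 0, -1.445, 5.8, -8.9, 1.2, 0, 0, -1.445, 5.8, -8.9, 1.2, 0, 0, -1.445, 5.8, -8.9, 1.2, 0, 0, -1.445, 5.8, -8.9, 1.2, 0, 0, -1.445, 5.8, -8.9, 1.2, 0, 0, -1.445], grip=85)

```text
time_s: 1.45
eef_pos: [0.5, 0.0885, 0.2648]
eef_rot: [0.0, 0.79, 0.613, -0.0]
wrist_force: [-0.1, 0.8, 0.7]
opening: 0.993
grasp_force: 0.0
```

```bash
python3 - <<'E'
from h import *
c=cam("wrist"); save(c,"w1.png",1.2); o=ctrl.get_obs(); print(o["eef_pos"],o["time_s"],o["q"]); print(c["o"],c["fx"])
print([proj(c,p) for p in [(.530,.1904,.02),(.4807,-.0072,.02)]])
np.savez("w1.npz",**{k:np.array(c[k]) for k in c})
E
```

```text
[0.49900483 0.08992406 0.26447462] 1.5 [-5.63564005e-02 -1.94617206e-02  1.70061332e+00  2.57841589e-04
  1.46124880e+00  1.91868914e-01]
[0.51817547 0.16357732 0.43380934] 316.4906174777768
[array([262.21697522,  64.11413914]), array([262.41159436, 218.65724366])]
```

View pics/w1.png

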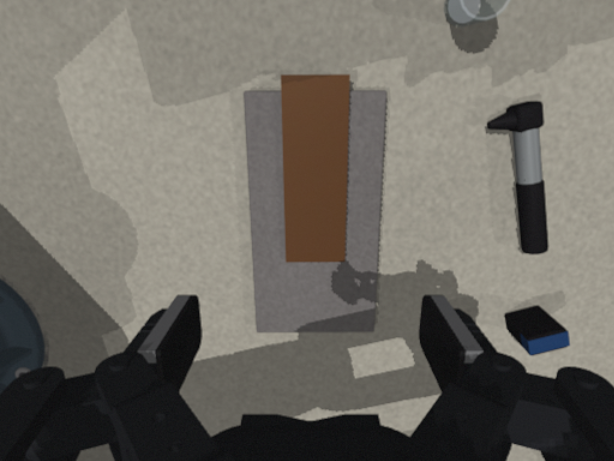

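Request:
move_arm(plan=[0.8, -9.0, 0, 0, 0, 0.345, 0.8, -9.0, 0, 0, 0, 0.345, 0.8, -9.0, 0, 0, 0, 0.345, 0.8, -9.0, 0, 0, 0, 0.345, 0.8, -9.0, 0, 0, 0, 0.345, 0.8, -9.0, 0, 0, 0, 0.345, 0.8, -9.0, 0, 0, 0, 0.345, 0.8, -9.0, 0, 0, 0, 0.345, 0.8, -9.0, 0, 0, 0, 0.345, 0.8, -9.0, 0, 0, 0, 0.345])

```text
time_s: 2.75
eef_pos: [0.5392, -0.3572, 0.2645]
eef_rot: [-0.001, 0.671, 0.742, 0.0]
wrist_force: [-0.3, -0.4, -0.5]
opening: 0.998
grasp_force: 0.0
```

```bash
python3 - <<'E'
from h import *
from m import big
c=dict(np.load("w1.npz"))
hsv=cv2.cvtColor(c["pixels"],cv2.COLOR_RGB2HSV).astype(int); m=big((hsv[...,0]<20)&(hsv[...,1]>110)&(hsv[...,2]>40))
ys,xs=np.where(m); print(xs.min(),xs.max(),ys.min(),ys.max(),m.sum())
cols=range(245,280,3); top=[(x,np.where(m[:,x])[0].min()) for x in cols]; bot=[(x,np.where(m[:,x])[0].max()+1) for x in cols]
rows=range(80,200,8); lef=[(np.where(m[r])[0].min(),r) for r in rows]; rig=[(np.where(m[r])[0].max()+1,r) for r in rows]
P=lambda L:np.array([plane(c,u-.0,v-.0,.02)[:2] for u,v in L])
T,B,L,Rr=map(P,(top,bot,lef,rig)); mid=(L+Rr)/2
d=np.linalg.svd(mid-mid.mean(0))[2][0]; d*=np.sign(d[1]); print("yaw",np.arctan2(d[1],d[0]),"width",np.linalg.norm((L-Rr),axis=1).mean().round(4))
m0=mid.mean(0)
for X in(T,B):
    e=m0+d*((X-m0)@d).mean(); print("end",e.round(4))
print("len",((T-m0)@d).mean()-((B-m0)@d).mean())
c=cam("wrist"); save(c,"w2.png",1.2); np.savez("w2.npz",**{k:np.array(c[k]) for k in c})
o=ctrl.get_obs(); print(o["eef_pos"],o["time_s"])
E
```

```text
235 290 63 217 8155
yaw 1.3270880750789937 width 0.0689
end [0.5309 0.1915]
end [ 0.4817 -0.0064]
len 0.2039174341217941
[ 0.53928527 -0.35714427  0.26476848] 2.8
```

View pics/w2.png

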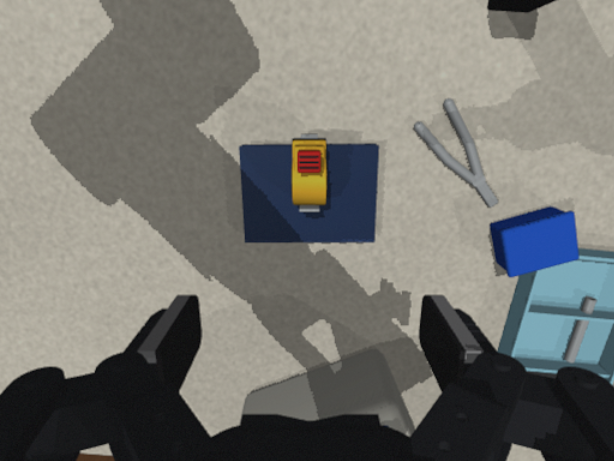

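```bash
python3 - <<'E'
from h import *
from m import big
c=dict(np.load("w2.npz"))
hsv=cv2.cvtColor(c["pixels"],cv2.COLOR_RGB2HSV).astype(int);H,S,V=hsv[...,0],hsv[...,1],hsv[...,2]
r=np.zeros(H.shape,bool); r[105:185,225:290]=1
red=r&((H<6)|(H>172))&(S>140)&(V>60); yel=r&(H>=12)&(H<35)&(S>140)&(V>50); m=big(red|yel)
ys,xs=np.where(red); print("red box",xs.min(),xs.max()+1,ys.min(),ys.max()+1)
rp=plane(c,(xs.min()+xs.max())/2,(ys.min()+ys.max())/2,.083); print("red ctr",rp.round(4), "size",np.linalg.norm(plane(c,xs.min(),130,.083)-plane(c,xs.max()+1,130,.083)))
w=[(np.where(m[k])[0].min(),np.where(m[k])[0].max()+1,k) for k in range(118,172,3)]; print(w)
L=np.array([plane(c,a,k,.07)[:2] for a,b,k in w]);Q=np.array([plane(c,b,k,.07)[:2] for a,b,k in w]);mid=(L+Q)/2
d=np.linalg.svd(mid-mid.mean(0))[2][0]; d*=np.sign(d[1]); print("yaw",np.arctan2(d[1],d[0]),np.linalg.norm(L-Q,axis=1).round(4))
ctr=rp[:2]-.016*d; n=np.array([-d[1],d[0]]); print("ctr from red",ctr,"lateral of case mid",n@(mid.mean(0)-ctr))
t=cam("top"); hs=cv2.cvtColor(t["pixels"],cv2.COLOR_RGB2HSV).astype(int)
print("two-view red", proj(t,rp), "vs 398.1 229.5")
ys,xs=np.where(m); print("front row",ys.min(),plane(c,258,ys.min(),.07))
E
```

```text
red box 248 267 126 144
red ctr [ 0.534  -0.3276  0.083 ] size 0.0208462354457712
[(np.int64(244), np.int64(272), 118), (np.int64(243), np.int64(272), 121), (np.int64(244), np.int64(272), 124), (np.int64(244), np.int64(272), 127), (np.int64(244), np.int64(272), 130), (np.int64(244), np.int64(272), 133), (np.int64(244), np.int64(272), 136), (np.int64(243), np.int64(272), 139), (np.int64(243), np.int64(272), 142), (np.int64(243), np.int64(272), 145), (np.int64(243), np.int64(272), 148), (np.int64(243), np.int64(272), 151), (np.int64(243), np.int64(272), 154), (np.int64(243), np.int64(272), 157), (np.int64(243), np.int64(272), 160), (np.int64(243), np.int64(272), 163), (np.int64(244), np.int64(272), 166), (np.int64(245), np.int64(272), 169)]
yaw 1.669257476730873 [0.0315 0.0327 0.0317 0.0318 0.0319 0.0319 0.032  0.0333 0.0334 0.0335
 0.0336 0.0337 0.0338 0.0339 0.034  0.0341 0.033  0.0319]
ctr from red [ 0.53557735 -0.34354837] lateral of case mid -0.0008217050131574933
two-view red [398.30421705 228.98806234] vs 398.1 229.5
front row 116 [ 0.53318301 -0.30870155  0.07      ]
```

Request:
move_arm(plan=[-0.06, 0.27, 0, 0, 0, 0, -0.06, 0.27, -0.8, 0, 0, 0, -0.06, 0.27, -1.6, 0, 0, 0, -0.06, 0.27, -2.4, 0, 0, 0, -0.06, 0.27, -3.2, 0, 0, 0, -0.06, 0.27, -4.0, 0, 0, 0, -0.06, 0.27, -4.4, 0, 0, 0, -0.06, 0.27, -4.66, 0, 0, 0, -0.06, 0.27, -4.76, 0, 0, 0, -0.06, 0.27, -4.76, 0, 0, 0])

```text
time_s: 4.1
eef_pos: [0.5364, -0.3462, 0.0277]
eef_rot: [0.001, 0.671, 0.741, -0.0]
wrist_force: [0.7, -0.2, -0.1]
opening: 0.998
grasp_force: 0.0
```

Request:
move_arm(plan=[0, 0, 0, 0, 0, 0, 0, 0, 0, 0, 0, 0, 0, 0, 0, 0, 0, 0, 0, 0, 0, 0, 0, 0, 0, 0, 0, 0, 0, 0, 0, 0, 0, 0, 0, 0, 0, 0, 0, 0, 0, 0, 0, 0, 0, 0, 0, 0], grip=28)

```text
time_s: 5.1
eef_pos: [0.5365, -0.3462, 0.0276]
eef_rot: [0.001, 0.671, 0.741, 0.0]
wrist_force: [1.0, -0.2, 5.3]
opening: 0.378
grasp_force: 60.6
```

```bash
python3 - <<'E'
from h import *
c=cam("wrist"); save(c,"w3.png",1.2)
o=ctrl.get_obs(); print(o)
E
```

```text
{'time_s': 5.15, 'q': array([-7.58692292e-01,  5.16235121e-01,  1.55405691e+00,  1.42482972e-04,
        1.06984101e+00, -8.57792199e-01]), 'dq': array([-4.33983617e-04,  2.88813060e-03,  9.30489340e-04,  1.89020769e-03,
       -7.05744114e-04, -8.88228403e-05]), 'joint_efforts': array([-5.90309389e-01, -5.19578862e+01, -2.76009858e+01, -2.02001994e-01,
       -7.15270825e-02, -1.12878732e-02]), 'eef_pos': array([ 0.53646613, -0.346174  ,  0.02760509]), 'eef_rot': array([7.31041216e-04, 6.71241290e-01, 7.41238554e-01, 4.58260254e-05]), 'wrist_force': array([-0.19909325,  0.75073254,  6.16914683]), 'torque': array([0.11333841, 0.0417532 , 0.00844099]), 'grasp_force': 60.56157946586609, 'opening': 0.3754279618205597}
```

View pics/w3.png

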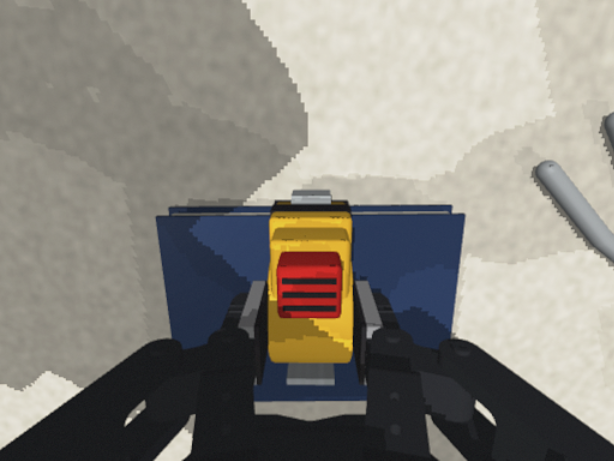

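```bash
python3 - <<'E'
from h import *
c=cam("wrist"); o=ctrl.get_obs(); t=o["eef_pos"]; yaw=1.669; d=np.array([np.cos(yaw),np.sin(yaw)]);n=np.array([-d[1],d[0]])
def rel(u,v,z): p=plane(c,u/1.2,v/1.2,z)[:2]-t[:2]; return (p@d).round(4),(p@n).round(4)
print("red top front",rel(310,263,.083),"back",rel(310,318,.083),"red L",rel(278,290,.083),"R",rel(342,290,.083))
print("case front top",rel(310,201,.068),rel(310,213,.07),"back",rel(310,362,.06))
print("hook far edge",rel(311,190,.021),"L",rel(291,197,.021),"R",rel(331,197,.021))
E
```

```text
red top front (np.float64(0.0294), np.float64(0.0008)) back (np.float64(0.0092), np.float64(0.0008)) red L (np.float64(0.0197), np.float64(0.0114)) R (np.float64(0.0197), np.float64(-0.0098))
case front top (np.float64(0.0463), np.float64(0.0008)) (np.float64(0.0425), np.float64(0.0008)) back (np.float64(-0.0259), np.float64(0.0007))
hook far edge (np.float64(0.0402), np.float64(0.0003)) L (np.float64(0.0368), np.float64(0.0097)) R (np.float64(0.0368), np.float64(-0.0092))
```

Request:
move_arm(plan=[0, 0, 0.1, 0, 0, 0, 0, 0, 0.5, 0, 0, 0, 0, 0, 1.2, 0, 0, 0, 0, 0, 2, 0, 0, 0, 0, 0, 2, 0, 0, 0])

```text
time_s: 5.82
eef_pos: [0.5381, -0.3479, 0.1319]
eef_rot: [0.004, 0.671, 0.741, -0.0]
wrist_force: [1.0, -0.3, -2.8]
opening: 0.378
grasp_force: 60.3
```

Request:
move_arm(plan=[-0.01, 0.5, 0, 0, 0, 0, -0.05, 1.5, 0, 0, 0, -0.05, -0.09, 2.7, 0, 0, 0, -0.1, -0.13, 3.9, 0, 0, 0, -0.15, -0.16, 5.1, 0, 0, 0, -0.2, -0.19, 6.3, 0, 0, 0, -0.25, -0.22, 7.5, 0, 0, 0, -0.3, -0.25, 8.7, 0, 0, 0, -0.342, -0.27, 9.7, 0, 0, 0, -0.342, -0.27, 10.11, 0, 0, 0, -0.342])

```text
time_s: 7.08
eef_pos: [0.5206, 0.1624, 0.1255]
eef_rot: [-0.001, 0.787, 0.617, -0.001]
wrist_force: [-0.2, -1.5, -2.1]
opening: 0.382
grasp_force: 60.2
```

Request:
move_arm(plan=[0, 0, 0, 0, 0, 0, 0, 0, 0, 0, 0, 0, 0, 0, 0, 0, 0, 0])

```text
time_s: 7.45
eef_pos: [0.5223, 0.1586, 0.1265]
eef_rot: [-0.0, 0.788, 0.616, -0.0]
wrist_force: [0.3, 0.3, -3.2]
opening: 0.38
grasp_force: 60.2
```

```bash
python3 - <<'E'
from h import *
c=cam("wrist"); save(c,"w4.png",1.2); o=ctrl.get_obs(); t=o["eef_pos"]; print(t,o["eef_rot"],o["q"][[0,5]],o["time_s"],o["wrist_force"])
y=R.from_quat(np.r_[o["eef_rot"][1:],o["eef_rot"][0]]).as_matrix()[:,1]; print("tape yaw",np.arctan2(y[1],y[0])+np.pi/2)
d=np.array([.2414,.9704]); print("end ahead of TCP",(np.array([.5308,.1915])-t[:2])@d, "lat",(np.array([.5308,.1915])-t[:2])@[-d[1],d[0]])
E
```

```text
[0.52240014 0.15864182 0.12657597] [-5.17860436e-05  7.88079741e-01  6.15573121e-01 -2.25270543e-04] [0.07745564 0.32209111] 7.5 [-0.57797549  0.85118491 -3.93897413]
tape yaw 1.3262259852070366
end ahead of TCP 0.03391330221122531 lat -0.00021926032992372943
```

View pics/w4.png

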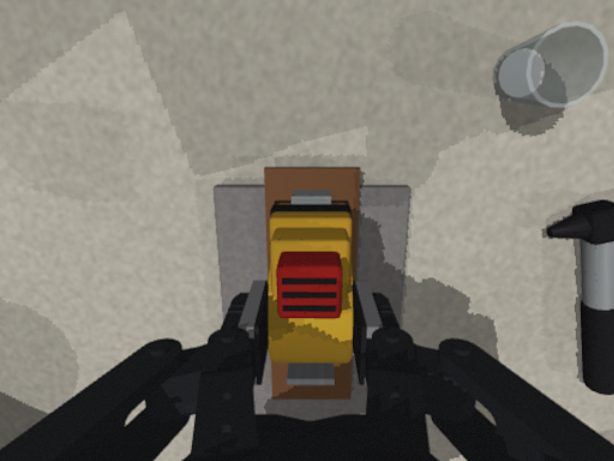

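Request:
move_arm(plan=[0, 0, -0.4, 0, 0, 0, 0, 0, -0.9, 0, 0, 0, 0, 0, -1.3, 0, 0, 0, 0, 0, -1.5, 0, 0, 0, 0, 0, -1.5, 0, 0, 0])

```text
time_s: 8.12
eef_pos: [0.522, 0.1592, 0.0513]
eef_rot: [-0.0, 0.788, 0.616, -0.001]
wrist_force: [-0.1, 0.2, -3.2]
opening: 0.386
grasp_force: 60.1
```

```bash
cat > e.py <<'E'
from h import *
from m import big
c=cam("wrist"); o=ctrl.get_obs(); t=o["eef_pos"]
hsv=cv2.cvtColor(c["pixels"],cv2.COLOR_RGB2HSV).astype(int)
m=big((hsv[...,0]>2)&(hsv[...,0]<14)&(hsv[...,1]>110)&(hsv[...,2]>40)&(np.arange(384)[:,None]<235))
d=np.array([.2414,.9704]);n=np.array([-d[1],d[0]])
ys,xs=np.where(m); print(m.sum(),xs.min(),xs.max(),ys.min(),ys.max(),t,o["wrist_force"])
r=[np.where(m[:,x])[0].min() for x in range(xs.min()+4,xs.max()-4,4)]; print(r)
p=plane(c,(xs.min()+xs.max()+1)/2,np.median(r),.02)[:2]; print("end",p,"ahead of TCP",(p-t[:2])@d,"lat",(p-t[:2])@n)
E
python3 e.py; python3 - <<'E'
from h import *
c=cam("wrist"); save(c,"w5.png",1.2)
E
```

```text
1523 276 314 158 234 [0.52268725 0.15943192 0.0520838 ] [-0.07164384 -0.25385867 -3.71595197]
[np.int64(158), np.int64(158), np.int64(158), np.int64(158), np.int64(158), np.int64(158), np.int64(158), np.int64(158)]
end [0.55282831 0.18749726] ahead of TCP 0.03451066176793765 lat -0.02247391220472764
```

View pics/w5.png

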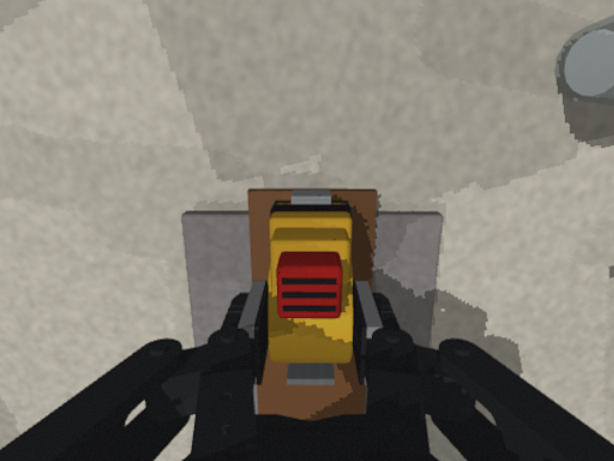

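Request:
move_arm(plan=[0.01, 0.03, -0.1, 0, 0, 0, 0.01, 0.03, -0.25, 0, 0, 0, 0.01, 0.03, -0.38, 0, 0, 0, 0.01, 0.03, -0.46, 0, 0, 0, 0.01, 0.03, -0.46, 0, 0, 0, 0.01, 0.03, -0.46, 0, 0, 0])

```text
time_s: 8.98
eef_pos: [0.5231, 0.1612, 0.0289]
eef_rot: [0.0, 0.788, 0.616, 0.0]
wrist_force: [-0.3, -0.4, -3.0]
opening: 0.378
grasp_force: 60.2
```

```bash
python3 - <<'E'
from h import *
c=cam("wrist"); cv2.imwrite("pics/w6.png",cv2.resize(c["pixels"][130:230,180:340,::-1],None,fx=4,fy=4)); o=ctrl.get_obs(); print(o["eef_pos"],o["wrist_force"],o["time_s"])
E
```

```text
[0.52312254 0.16125677 0.02900916] [-0.14813792 -0.77768651 -2.7944721 ] 9.025
```

View pics/w6.png

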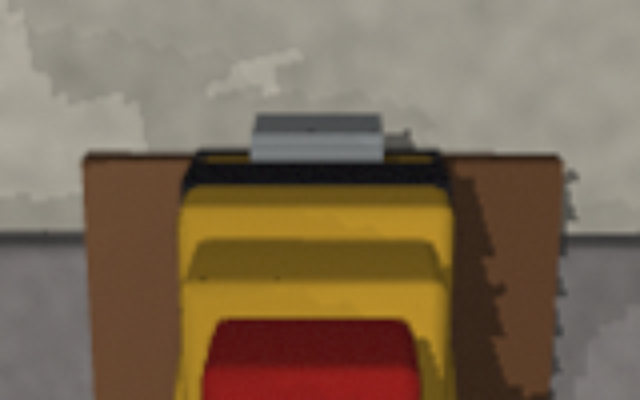

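Request:
move_arm(plan=[-0.01, -0.039, 0, 0, 0, 0, -0.019, -0.078, 0, 0, 0, 0, -0.029, -0.116, 0, 0, 0, 0, -0.039, -0.155, 0, 0, 0, 0, -0.053, -0.214, 0, 0, 0, 0, -0.072, -0.291, 0, 0, 0, 0, -0.097, -0.388, 0, 0, 0, 0, -0.121, -0.485, 0, 0, 0, 0, -0.145, -0.582, 0, 0, 0, 0, -0.145, -0.582, 0, 0, 0, 0])

```text
time_s: 10.28
eef_pos: [0.5157, 0.1317, 0.0289]
eef_rot: [0.0, 0.788, 0.616, 0.0]
wrist_force: [2.5, 4.1, -4.4]
opening: 0.376
grasp_force: 60.1
```

```bash
python3 - <<'E'
from h import *
o=ctrl.get_obs(); print(o["eef_pos"],o["wrist_force"],o["torque"],o["time_s"])
E
```

```text
[0.51565099 0.13167364 0.02889349] [ 2.52712687  4.14499703 -4.40371535] [ 0.73274931 -0.37363549 -0.0130122 ] 10.275
```

Request:
move_arm(plan=[-0.02, -0.078, 0, 0, 0, 0, -0.048, -0.194, 0, 0, 0, 0, -0.077, -0.31, 0, 0, 0, 0, -0.106, -0.427, 0, 0, 0, 0, -0.135, -0.543, 0, 0, 0, 0, -0.164, -0.66, 0, 0, 0, 0, -0.193, -0.776, 0, 0, 0, 0, -0.222, -0.893, 0, 0, 0, 0, -0.251, -1.009, 0, 0, 0, 0, -0.28, -1.126, 0, 0, 0, 0])

```text
time_s: 11.52
eef_pos: [0.5017, 0.0755, 0.0289]
eef_rot: [0.0, 0.788, 0.616, 0.0]
wrist_force: [2.5, 5.6, -4.8]
opening: 0.382
grasp_force: 60.1
```

Request:
move_arm(plan=[-0.029, -0.116, 0, 0, 0, 0, -0.058, -0.233, 0, 0, 0, 0, -0.087, -0.349, 0, 0, 0, 0, -0.116, -0.466, 0, 0, 0, 0, -0.145, -0.582, 0, 0, 0, 0, -0.174, -0.699, 0, 0, 0, 0, -0.203, -0.815, 0, 0, 0, 0, -0.232, -0.932, 0, 0, 0, 0, -0.261, -1.048, 0, 0, 0, 0, -0.29, -1.165, 0, 0, 0, 0])

```text
time_s: 12.78
eef_pos: [0.4871, 0.0175, 0.0289]
eef_rot: [-0.0, 0.788, 0.616, 0.0]
wrist_force: [2.8, 5.5, -3.2]
opening: 0.387
grasp_force: 60.1
```

Request:
move_arm(plan=[-0.029, -0.116, 0, 0, 0, 0, -0.058, -0.233, 0, 0, 0, 0, -0.087, -0.349, 0, 0, 0, 0, -0.116, -0.466, 0, 0, 0, 0, -0.145, -0.582, 0, 0, 0, 0, -0.174, -0.699, 0, 0, 0, 0, -0.203, -0.815, 0, 0, 0, 0, -0.232, -0.932, 0, 0, 0, 0, -0.261, -1.048, 0, 0, 0, 0, -0.261, -1.048, 0, 0, 0, 0])

```text
time_s: 14.02
eef_pos: [0.4738, -0.0349, 0.0288]
eef_rot: [-0.0, 0.788, 0.616, 0.0]
wrist_force: [2.8, 6.1, -3.2]
opening: 0.384
grasp_force: 60.1
```

```bash
python3 - <<'E'
from h import *
c=cam("wrist"); save(c,"w7.png",1.2); o=ctrl.get_obs(); t=o["eef_pos"]; print(t,o["wrist_force"],o["time_s"],t[:2]@[.2414,.9704],t[:2]@[-.9704,.2414])
np.savez("w7.npz",**{k:np.array(c[k]) for k in c})
E
```

```text
[ 0.47380917 -0.03473797  0.02884294] [ 3.61148574  5.86405854 -4.42290531] 14.075 0.08066781184864726 -0.4681701661508131
```

View pics/w7.png

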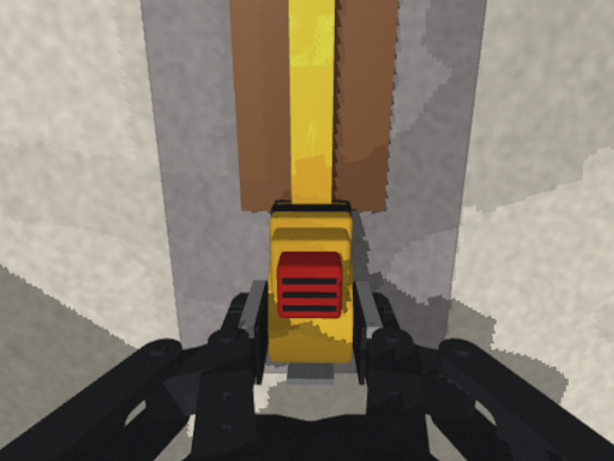

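```bash
python3 - <<'E'
from h import *
c=dict(np.load("w7.npz")); t=np.array([.4738,-.0348]); d=np.array([.2414,.9704])
for u,v in((255,212),(375,212)): p=plane(c,u/1.2,v/1.2,.02)[:2]; print(p,(p-t)@d,p@d)
E
```

```text
[ 0.45395023 -0.00051953] 0.028474030715784488 0.10907943071578449
[ 0.51045812 -0.01459275] 0.028458381401332354 0.10906378140133235
```

Request:
move_arm(plan=[-0.024, -0.097, 0, 0, 0, 0, -0.048, -0.194, 0, 0, 0, 0, -0.063, -0.252, 0, 0, 0, 0, -0.063, -0.252, 0, 0, 0, 0, -0.063, -0.252, -0.04, 0, 0, 0, -0.063, -0.252, -0.08, 0, 0, 0, -0.063, -0.252, -0.11, 0, 0, 0, -0.063, -0.252, -0.13, 0, 0, 0, -0.063, -0.252, -0.13, 0, 0, 0, -0.063, -0.252, -0.13, 0, 0, 0])

```text
time_s: 15.32
eef_pos: [0.4709, -0.047, 0.0226]
eef_rot: [-0.001, 0.788, 0.616, 0.001]
wrist_force: [3.1, 6.7, -1.3]
opening: 0.379
grasp_force: 60.4
```

```bash
python3 - <<'E'
from h import *
o=ctrl.get_obs(); t=o["eef_pos"]; print(t,o["wrist_force"],o["torque"],o["time_s"],t[:2]@[.2414,.9704])
E
```

```text
[ 0.47094107 -0.04696295  0.02259438] [ 3.08749321  6.71754472 -1.26204771] [ 1.52395576 -0.62280339 -0.33928065] 15.325 0.06811232768423413
```

Request:
move_arm(plan=[0, 0, -0.016, 0, 0, 0, 0, 0, -0.016, 0, 0, 0, 0.002, 0.01, -0.016, 0, 0, 0, 0.005, 0.019, -0.016, 0, 0, 0, 0.007, 0.029, -0.016, 0, 0, 0, 0.01, 0.039, -0.016, 0, 0, 0, 0.012, 0.049, -0.016, 0, 0, 0, 0.014, 0.058, -0.016, 0, 0, 0, 0.014, 0.058, -0.016, 0, 0, 0])

```text
time_s: 16.45
eef_pos: [0.4723, -0.0449, 0.0222]
eef_rot: [0.001, 0.788, 0.616, 0.0]
wrist_force: [1.9, 2.9, 5.9]
opening: 0.378
grasp_force: 61.2
```

Request:
move_arm(plan=[0.001, 0.006, 0, 0, 0, 0, 0.001, 0.006, 0, 0, 0, 0])

```text
time_s: 16.7
eef_pos: [0.4724, -0.0447, 0.0222]
eef_rot: [0.001, 0.788, 0.616, 0.0]
wrist_force: [0.9, 2.8, 5.2]
opening: 0.383
grasp_force: 61.2
```

Request:
move_arm(plan=[0.001, 0.006, 0, 0, 0, 0, 0.001, 0.006, 0, 0, 0, 0])

```text
time_s: 16.95
eef_pos: [0.4724, -0.0444, 0.0222]
eef_rot: [0.001, 0.788, 0.616, 0.0]
wrist_force: [1.7, 2.9, 5.2]
opening: 0.379
grasp_force: 61.2
```

Request:
move_arm(plan=[0.001, 0.006, 0, 0, 0, 0, 0.001, 0.006, 0, 0, 0, 0])

```text
time_s: 17.2
eef_pos: [0.4725, -0.0441, 0.0222]
eef_rot: [0.001, 0.788, 0.616, 0.0]
wrist_force: [0.6, 4.2, 4.6]
opening: 0.378
grasp_force: 61.1
```

Request:
move_arm(plan=[0.001, 0.006, 0, 0, 0, 0, 0.002, 0.012, 0, 0, 0, 0, 0.002, 0.012, 0, 0, 0, 0])

```text
time_s: 17.58
eef_pos: [0.4726, -0.0435, 0.0222]
eef_rot: [0.001, 0.788, 0.616, 0.0]
wrist_force: [1.1, 3.2, 6.0]
opening: 0.381
grasp_force: 61.1
```

Request:
move_arm(plan=[0.001, 0.006, 0, 0, 0, 0, 0.002, 0.012, 0, 0, 0, 0, 0.002, 0.012, 0, 0, 0, 0])

```text
time_s: 17.95
eef_pos: [0.4728, -0.0429, 0.0223]
eef_rot: [0.001, 0.788, 0.616, 0.0]
wrist_force: [0.8, 3.0, 5.2]
opening: 0.379
grasp_force: 61.1
```

Request:
move_arm(plan=[0.001, 0.006, 0, 0, 0, 0, 0.001, 0.006, 0, 0, 0, 0])

```text
time_s: 18.2
eef_pos: [0.4728, -0.0426, 0.0222]
eef_rot: [0.001, 0.788, 0.616, 0.0]
wrist_force: [1.4, 2.7, 4.8]
opening: 0.378
grasp_force: 61.1
```

```bash
cat > s.py <<'E'
from h import *
c=cam("wrist"); o=ctrl.get_obs(); t=o["eef_pos"]; d=np.array([.2414,.9704])
print(t,o["wrist_force"],o["torque"],o["time_s"],"s",t[:2]@d,"Fd",o["wrist_force"][:2]@d)
E
python3 s.py
```

```text
[ 0.47282962 -0.04262848  0.022259  ] [1.264607   2.56153612 5.46215525] [ 1.12118306 -0.33042712 -0.15192889] 18.25 s 0.07277439567861622 Fd 2.7909907823968285
```

Request:
move_arm(plan=[0.001, 0.006, 0, 0, 0, 0, 0.002, 0.012, 0, 0, 0, 0, 0.002, 0.012, 0, 0, 0, 0])

```text
time_s: 18.62
eef_pos: [0.473, -0.042, 0.0222]
eef_rot: [0.001, 0.788, 0.616, 0.0]
wrist_force: [1.0, 3.3, 4.9]
opening: 0.379
grasp_force: 61.1
```

Request:
move_arm(plan=[0.001, 0.006, 0, 0, 0, 0, 0.002, 0.012, 0, 0, 0, 0, 0.002, 0.012, 0, 0, 0, 0])

```text
time_s: 19.0
eef_pos: [0.473, -0.0416, 0.0222]
eef_rot: [0.001, 0.788, 0.616, 0.0]
wrist_force: [0.9, 1.8, 4.4]
opening: 0.382
grasp_force: 61.2
```

Request:
move_arm(plan=[0.001, 0.006, 0, 0, 0, 0, 0.002, 0.012, 0, 0, 0, 0, 0.002, 0.012, 0, 0, 0, 0])

```text
time_s: 19.38
eef_pos: [0.473, -0.0415, 0.0222]
eef_rot: [0.001, 0.788, 0.616, -0.0]
wrist_force: [0.6, -0.9, 4.9]
opening: 0.379
grasp_force: 61.1
```

```bash
python3 s.py
```

```text
[ 0.47303838 -0.04154108  0.02223916] [ 0.30372923 -1.91140461  5.23576125] [ 0.5526065  -0.18071709 -0.17382935] 19.425 s 0.07388000017717804 Fd -1.781506797999224
```

Request:
move_arm(plan=[0, 0, 0, 0, 0, 0, 0, 0, 0, 0, 0, 0, 0, 0, 0, 0, 0, 0, 0, 0, 0, 0, 0, 0, 0, 0, 0, 0, 0, 0])

```text
time_s: 20.05
eef_pos: [0.473, -0.0415, 0.0223]
eef_rot: [0.001, 0.788, 0.616, -0.0]
wrist_force: [0.4, -0.9, 5.1]
opening: 0.38
grasp_force: 61.1
```

Request:
move_arm(plan=[0, 0, 0, 0, 0, 0, 0, 0, 0, 0, 0, 0, 0, 0, 0, 0, 0, 0, 0, 0, 0, 0, 0, 0, 0, 0, 0, 0, 0, 0], grip=60)

```text
time_s: 20.68
eef_pos: [0.4722, -0.0403, 0.0214]
eef_rot: [-0.0, 0.788, 0.616, -0.0]
wrist_force: [0.7, 0.2, 0.8]
opening: 0.705
grasp_force: 0.0
```

```bash
python3 s.py; python3 - <<'E'
from h import *
c=cam("wrist"); save(c,"w8.png",1.2); np.savez("w8.npz",**{k:np.array(c[k]) for k in c})
print(ctrl.get_obs()["opening"])
E
```

```text
[ 0.47227944 -0.04031231  0.02145645] [-1.46543157  0.27874315 -0.41040614] [0.00223026 0.00833577 0.01413275] 20.725 s 0.07488918816101381 Fd -0.08326282964069882
0.6998350924485143
```

View pics/w8.png

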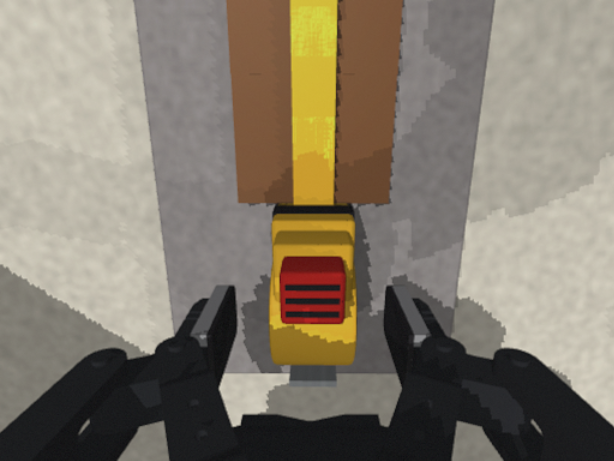

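```bash
python3 - <<'E'
from h import *
c=dict(np.load("w8.npz")); t=ctrl.get_obs()["eef_pos"]
d=np.array([.2414,.9704]);n=np.array([-d[1],d[0]])
P=[plane(c,u/1.2,v/1.2,.077)[:2] for u,v in((283,297),(347,297),(314,269),(314,324))]
print([((p-t[:2])@d,(p-t[:2])@n) for p in P]); l=np.array([np.mean(P[:2],0)@n,np.mean(P[2:],0)@d]); L=l[0]*n+l[1]*d; print("lock",L,"shift units",(L-t[:2])/.05)
E
```

```text
[(np.float64(0.01681596231412696), np.float64(0.009828276529418499)), (np.float64(0.016845331064182106), np.float64(-0.01147420395349984)), (np.float64(0.026958902572121957), np.float64(-0.0004455845778223932)), (np.float64(0.006577812847958406), np.float64(-0.0005360962485512388))]
lock [ 0.47711191 -0.02421405] shift units [0.09645856 0.32150721]
```

Request:
move_arm(plan=[0, 0, 0.4, 0, 0, 0, 0, 0, 1.0, 0, 0, 0, 0, 0, 1.6, 0, 0, 0, 0, 0, 2.0, 0, 0, 0, 0, 0, 2.0, 0, 0, 0, 0, 0, 2.0, 0, 0, 0])

```text
time_s: 21.52
eef_pos: [0.4717, -0.0401, 0.1206]
eef_rot: [-0.0, 0.788, 0.616, -0.0]
wrist_force: [-0.8, -0.1, -1.2]
opening: 0.704
grasp_force: 0.0
```

Request:
move_arm(plan=[0.1, 0.32, 0, 0, 0, 0, 0.1, 0.32, 0, 0, 0, 0, 0.1, 0.32, 0, 0, 0, 0, 0.1, 0.32, 0, 0, 0, 0, 0.1, 0.32, 0, 0, 0, 0, 0.1, 0.32, 0, 0, 0, 0, 0.1, 0.32, 0, 0, 0, 0, 0.1, 0.32, 0, 0, 0, 0], grip=0)

```text
time_s: 22.52
eef_pos: [0.4774, -0.0244, 0.1215]
eef_rot: [0.0, 0.788, 0.616, 0.0]
wrist_force: [-0.1, -0.1, -1.0]
opening: -0.005
grasp_force: 0.0
```

```bash
python3 s.py; python3 - <<'E'
from h import *
from m import big
c=cam("wrist"); w=dict(np.load("w8.npz"))
def redc(c):
    h=cv2.cvtColor(c["pixels"],cv2.COLOR_RGB2HSV).astype(int); m=big(((h[...,0]<4)|(h[...,0]>174))&(h[...,1]>150)&(h[...,2]>60))
    ys,xs=np.where(m); return (xs.min()+xs.max())/2,ys.min(),ys.max(),m.sum()
a,b=redc(w),redc(c); print(a,b)
print("front base tri",tri(w,(a[0],a[1]),c,(b[0],b[1])))
t=cam("top"); h=cv2.cvtColor(t["pixels"],cv2.COLOR_RGB2HSV).astype(int)
print("lock proj in top",proj(t,(.4771,-.0242,.077)), ctrl.get_obs()["opening"])
E
```

```text
[ 0.47733009 -0.02433576  0.12150552] [-0.32725869 -0.80285891 -0.79719303] [ 0.05895219  0.00405816 -0.00024804] 22.575 s 0.09161206130455887 Fd -0.8580945347053031
(np.float64(260.0), np.int64(214), np.int64(269), np.int64(2354)) (np.float64(257.5), np.int64(185), np.int64(214), np.int64(720))
front base tri (array([ 0.47785128, -0.01687518,  0.05936008]), np.float64(0.0002948326221303305))
lock proj in top [279.8887107  248.21698615] -0.0001637680526215244
```

Request:
move_arm(plan=[0, 0, -0.3, 0, 0, 0, 0, 0, -0.6, 0, 0, 0, 0, 0, -0.75, 0, 0, 0, 0, 0, -0.82, 0, 0, 0, 0, 0, -0.82, 0, 0, 0])

```text
time_s: 23.3
eef_pos: [0.4773, -0.0243, 0.0802]
eef_rot: [-0.0, 0.788, 0.616, -0.0]
wrist_force: [0.5, 0.1, 0.3]
opening: 0.003
grasp_force: 0.0
```

Request:
move_arm(plan=[0, 0, -0.02, 0, 0, 0, 0, 0, -0.04, 0, 0, 0, 0, 0, -0.06, 0, 0, 0, 0, 0, -0.08, 0, 0, 0, 0, 0, -0.08, 0, 0, 0])

```text
time_s: 23.92
eef_pos: [0.4773, -0.0243, 0.0764]
eef_rot: [-0.0, 0.788, 0.616, -0.0]
wrist_force: [0.3, -0.0, 0.1]
opening: -0.003
grasp_force: 0.0
```

Request:
move_arm(plan=[0, 0, -0.01, 0, 0, 0, 0, 0, -0.02, 0, 0, 0, 0, 0, -0.03, 0, 0, 0, 0, 0, -0.04, 0, 0, 0, 0, 0, -0.04, 0, 0, 0])

```text
time_s: 24.55
eef_pos: [0.4773, -0.0243, 0.0744]
eef_rot: [-0.0, 0.788, 0.616, -0.0]
wrist_force: [-0.7, 0.4, 0.0]
opening: -0.004
grasp_force: 0.0
```

Request:
move_arm(plan=[0, 0, -0.01, 0, 0, 0, 0, 0, -0.02, 0, 0, 0, 0, 0, -0.02, 0, 0, 0])

```text
time_s: 24.92
eef_pos: [0.4773, -0.0243, 0.0734]
eef_rot: [-0.0, 0.788, 0.616, -0.0]
wrist_force: [0.7, 0.9, -0.3]
opening: 0.002
grasp_force: 0.0
```

Request:
move_arm(plan=[0, 0, -0.01, 0, 0, 0, 0, 0, -0.02, 0, 0, 0, 0, 0, -0.02, 0, 0, 0])

```text
time_s: 25.3
eef_pos: [0.4773, -0.0243, 0.0724]
eef_rot: [-0.0, 0.788, 0.616, -0.0]
wrist_force: [0.4, -0.3, -0.8]
opening: 0.001
grasp_force: 0.0
```

```bash
python3 s.py; python3 - <<'E'
from h import *
c=cam("wrist"); save(c,"w9.png",1.2)
E
```

```text
[ 0.47732024 -0.02430054  0.07245971] [-0.45139092 -0.26519532 -0.69445299] [ 0.04236265 -0.00560744 -0.05889299] 25.35 s 0.09164385919099893 Fd -0.3663113032521217
```

View pics/w9.png

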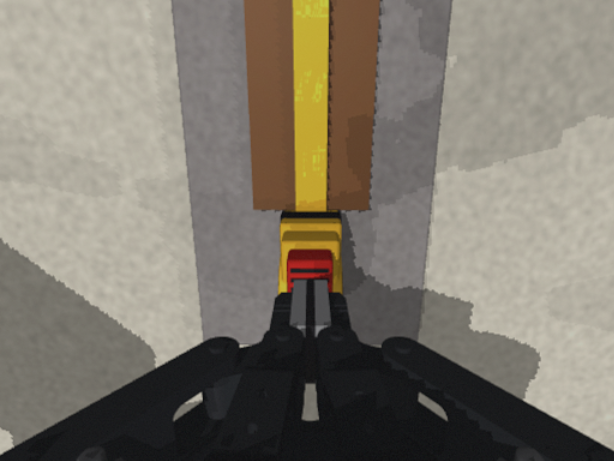

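```bash
python3 - <<'E'
from h import *
c=cam("wrist"); t=ctrl.get_obs()["eef_pos"]; d=np.array([.2414,.9704,0])
for z in(.0724,.077,.083):
    for a in(-.011,0,.011): p=t+d*a; p[2]=z; print(z,a,(proj(c,p)*1.2).round(0))
for a in(-.01,0,.01): print("lock",[(proj(c,np.array([.4771,-.0242,z])+d*a)*1.2).round(0) for z in (.077,.071)])
for v in (262,284): print(v,(plane(c,310/1.2,v/1.2,.077)-t)@d)
E
```

```text
0.0724 -0.011 [312. 294.]
0.0724 0 [312. 273.]
0.0724 0.011 [312. 252.]
0.077 -0.011 [312. 298.]
0.077 0 [312. 278.]
0.077 0.011 [312. 256.]
0.083 -0.011 [312. 304.]
0.083 0 [312. 283.]
0.083 0.011 [312. 261.]
lock [array([311., 296.]), array([311., 291.])]
lock [array([311., 277.]), array([311., 272.])]
lock [array([311., 258.]), array([311., 253.])]
262 0.007958428157491202
284 -0.0033780861868601083
```

Request:
move_arm(plan=[0, 0, -0.02, 0, 0, 0, 0, 0, -0.04, 0, 0, 0, 0, 0, -0.06, 0, 0, 0, 0, 0, -0.06, 0, 0, 0])

```text
time_s: 25.95
eef_pos: [0.4772, -0.0243, 0.0694]
eef_rot: [-0.0, 0.788, 0.616, -0.0]
wrist_force: [0.5, -0.0, 0.0]
opening: 0.003
grasp_force: 0.0
```

Request:
move_arm(plan=[0, 0, -0.02, 0, 0, 0, 0, 0, -0.04, 0, 0, 0, 0, 0, -0.06, 0, 0, 0, 0, 0, -0.06, 0, 0, 0])

```text
time_s: 26.45
eef_pos: [0.4772, -0.0243, 0.0664]
eef_rot: [-0.0, 0.788, 0.616, -0.0]
wrist_force: [-0.6, -0.0, 0.4]
opening: -0.003
grasp_force: 0.0
```

```bash
python3 s.py
```

```text
[ 0.47732012 -0.02429985  0.06644934] [ 0.96885921  0.28008209 -0.15103656] [-0.00478004  0.00042089 -0.01394615] 26.5 s 0.09164450780296646 Fd 0.5056742705126261
```

Request:
move_arm(plan=[0, 0, -0.02, 0, 0, 0, 0, 0, -0.04, 0, 0, 0, 0, 0, -0.04, 0, 0, 0])

```text
time_s: 26.88
eef_pos: [0.4773, -0.0243, 0.0644]
eef_rot: [-0.0, 0.788, 0.616, -0.0]
wrist_force: [0.7, 0.7, -0.0]
opening: 0.001
grasp_force: 0.0
```

Request:
move_arm(plan=[0, 0, -0.02, 0, 0, 0, 0, 0, -0.04, 0, 0, 0, 0, 0, -0.04, 0, 0, 0])

```text
time_s: 27.25
eef_pos: [0.4773, -0.0243, 0.0624]
eef_rot: [-0.0, 0.788, 0.616, -0.0]
wrist_force: [0.0, 0.1, 0.3]
opening: 0.002
grasp_force: 0.0
```

```bash
python3 s.py; python3 - <<'E'
from h import *
c=cam("wrist"); cv2.imwrite("pics/w10.png",cv2.resize(c["pixels"][170:290,190:330,::-1],None,fx=4,fy=4))
E
```

```text
[ 0.47727569 -0.02429697  0.06242159] [0.11185407 0.00925029 0.1066771 ] [-0.06097461 -0.02802902  0.00866443] 27.3 s 0.09163656904558933 Fd 0.03597805638333824
```

View pics/w10.png

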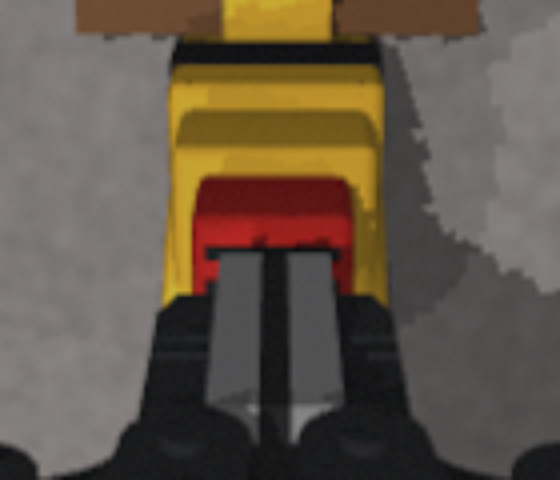

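Request:
move_arm(plan=[0, 0, -0.02, 0, 0, 0, 0, 0, -0.04, 0, 0, 0, 0, 0, -0.04, 0, 0, 0])

```text
time_s: 27.72
eef_pos: [0.4772, -0.0243, 0.0603]
eef_rot: [-0.0, 0.788, 0.616, -0.0]
wrist_force: [-0.0, -0.1, 0.6]
opening: -0.005
grasp_force: 0.0
```

Request:
move_arm(plan=[0, 0, -0.02, 0, 0, 0, 0, 0, -0.04, 0, 0, 0, 0, 0, -0.04, 0, 0, 0])

```text
time_s: 28.1
eef_pos: [0.4772, -0.0243, 0.0584]
eef_rot: [-0.0, 0.788, 0.616, -0.0]
wrist_force: [0.7, 0.6, -0.3]
opening: 0.005
grasp_force: 0.0
```

Request:
move_arm(plan=[0, 0, -0.02, 0, 0, 0, 0, 0, -0.04, 0, 0, 0, 0, 0, -0.04, 0, 0, 0])

```text
time_s: 28.48
eef_pos: [0.4772, -0.0243, 0.0564]
eef_rot: [-0.0, 0.788, 0.616, -0.0]
wrist_force: [0.2, 0.3, -0.5]
opening: 0.001
grasp_force: 0.0
```

```bash
python3 s.py
```

```text
[ 0.47728034 -0.024286    0.05643178] [ 0.33741717  0.11818425 -0.53053097] [ 0.01690144  0.00176554 -0.03028743] 28.525 s 0.09164833663141288 Fd 0.19613849685642976
```

```bash
python3 - <<'E'
from h import *
c=cam("wrist"); p=c["pixels"].astype(int); t=ctrl.get_obs()["eef_pos"]
for v in range(206,262,2): print(v,p[v,249],p[v,241],p[v,276])
d=np.array([.2414,.9704,0])
for z in(0,.01,.02,.025,.03): print(z,[(proj(c,t+d*a+[0,0,z])).round(1).tolist() for a in(-.011,0,.011)])
E
```

```text
206 [116  90  27] [116  90  27] [115  88  25]
208 [117  91  27] [117  90  28] [117  91  29]
210 [147 114  32] [146 113  31] [147 114  32]
212 [180 140  41] [195 151  43] [192 148  44]
214 [182 141  42] [199 162  48] [190 146  42]
216 [183 142  40] [201 167  50] [192 148  43]
218 [108  52  21] [119  76  27] [144 104  30]
220 [92 21 21] [91 14 17] [80 15 17]
222 [92 17 17] [93 24 21] [84 15 14]
224 [93 19 18] [95 25 22] [89 23 23]
226 [95 23 22] [97 21 19] [89 18 16]
228 [113  27  25] [116  27  22] [106  22  21]
230 [147  31  29] [152  30  29] [146  31  28]
232 [78 16 13] [168  36  32] [150  30  29]
234 [79 82 82] [172  38  34] [109  23  24]
236 [83 82 83] [115  30  31] [92 22 18]
238 [81 81 82] [23 32 34] [95 23 21]
240 [80 81 82] [111  33  32] [94 23 23]
242 [81 81 83] [179  37  34] [95 22 19]
244 [82 82 83] [21 29 30] [17 23 25]
246 [83 82 83] [25 24 26] [26 27 27]
248 [82 82 83] [23 25 26] [20 22 22]
250 [83 82 84] [25 26 27] [21 20 23]
252 [82 82 83] [19 18 20] [17 19 20]
254 [81 81 82] [36 37 39] [24 26 27]
256 [82 82 82] [22 23 24] [24 23 26]
258 [81 81 82] [37 37 41] [23 21 25]
260 [82 82 83] [30 30 31] [21 20 22]
0 [[259.7, 244.9], [259.8, 227.9], [259.8, 210.3]]
0.01 [[259.8, 253.3], [259.8, 235.5], [259.9, 217.1]]
0.02 [[259.9, 262.6], [259.9, 244.0], [260.0, 224.6]]
0.025 [[259.9, 267.6], [260.0, 248.6], [260.0, 228.7]]
0.03 [[260.0, 273.0], [260.0, 253.4], [260.1, 233.1]]
```

Request:
move_arm(plan=[0, 0, -0.02, 0, 0, 0, 0, 0, -0.04, 0, 0, 0, 0, 0, -0.06, 0, 0, 0, 0, 0, -0.06, 0, 0, 0])

```text
time_s: 29.08
eef_pos: [0.4772, -0.0243, 0.0534]
eef_rot: [-0.0, 0.788, 0.616, -0.0]
wrist_force: [-0.0, -0.9, -0.3]
opening: 0.002
grasp_force: 0.0
```

Request:
move_arm(plan=[0, 0, -0.02, 0, 0, 0, 0, 0, -0.04, 0, 0, 0, 0, 0, -0.04, 0, 0, 0])

```text
time_s: 29.45
eef_pos: [0.4777, -0.0244, 0.0518]
eef_rot: [0.0, 0.788, 0.616, 0.0]
wrist_force: [0.0, 0.4, 2.2]
opening: -0.0
grasp_force: 1.5
```

Request:
move_arm(plan=[0, 0, -0.02, 0, 0, 0, 0, 0, -0.04, 0, 0, 0, 0, 0, -0.04, 0, 0, 0])

```text
time_s: 29.82
eef_pos: [0.478, -0.0244, 0.05]
eef_rot: [0.001, 0.788, 0.616, 0.0]
wrist_force: [0.6, 0.7, 4.7]
opening: 0.003
grasp_force: 2.4
```

```bash
python3 s.py
```

```text
[ 0.4779517  -0.02445219  0.05000734] [-0.27856669  0.40799669  4.47434335] [ 0.05613774 -0.07432077 -0.02254421] 29.875 s 0.09164913233771521 Fd 0.3286739893086824
```

Request:
move_arm(plan=[0, 0, -0.02, 0, 0, 0, 0, 0, -0.04, 0, 0, 0, 0, 0, -0.04, 0, 0, 0])

```text
time_s: 30.25
eef_pos: [0.4779, -0.0244, 0.048]
eef_rot: [0.0, 0.788, 0.616, 0.0]
wrist_force: [0.1, 0.3, 5.2]
opening: -0.0
grasp_force: 2.6
```

Request:
move_arm(plan=[0, 0, -0.02, 0, 0, 0, 0, 0, -0.02, 0, 0, 0])

```text
time_s: 30.5
eef_pos: [0.478, -0.0243, 0.047]
eef_rot: [0.0, 0.788, 0.616, 0.001]
wrist_force: [0.1, -0.3, 4.9]
opening: -0.0
grasp_force: 2.8
```

```bash
cat > r.py <<'E'
from h import *
c=cam("wrist"); p=c["pixels"].astype(int); o=ctrl.get_obs(); t=o["eef_pos"]
for u in(241,249,276):
    col=p[205:250,u]; red=(col[:,0]>60)&(col[:,1]<.4*col[:,0]); r=np.where(red)[0]+205; br=np.where(red&(col[:,0]>130))[0]+205
    print(u,"red",r.min(),r.max(),"bright",br.min() if len(br) else None)
E
python3 s.py; python3 r.py
```

```text
[ 0.47798421 -0.02433807  0.04700895] [0.74395002 0.70015261 5.62849541] [ 0.12793183 -0.07449117  0.0283143 ] 30.55 s 0.09176772566486348 Fd 0.8590176234126483
241 red 224 240 bright 233
249 red 224 232 bright None
276 red 224 242 bright None
```

Request:
move_arm(plan=[0, 0, -0.02, 0, 0, 0, 0, 0, -0.04, 0, 0, 0, 0, 0, -0.04, 0, 0, 0])

```text
time_s: 30.98
eef_pos: [0.4784, -0.0244, 0.0455]
eef_rot: [0.001, 0.788, 0.616, 0.001]
wrist_force: [-1.2, 1.4, 9.2]
opening: 0.003
grasp_force: 4.8
```

Request:
move_arm(plan=[0, 0, -0.02, 0, 0, 0, 0, 0, -0.02, 0, 0, 0])

```text
time_s: 31.22
eef_pos: [0.4788, -0.0244, 0.0454]
eef_rot: [0.001, 0.788, 0.616, 0.001]
wrist_force: [-3.0, 2.6, 16.3]
opening: -0.0
grasp_force: 8.3
```

Request:
move_arm(plan=[0, 0, -0.02, 0, 0, 0, 0, 0, -0.02, 0, 0, 0])

```text
time_s: 31.48
eef_pos: [0.4793, -0.0243, 0.0452]
eef_rot: [0.001, 0.788, 0.616, 0.001]
wrist_force: [-4.4, 3.4, 24.2]
opening: 0.002
grasp_force: 11.7
```

```bash
python3 s.py; python3 r.py
```

```text
[ 0.47928442 -0.02431114  0.04514536] [-3.72999074  4.27891299 23.37437063] [0.73346756 0.8253043  0.04363386] 31.525 s 0.09210773259477749 Fd 3.2518373981991293
241 red 225 240 bright 233
249 red 225 232 bright None
276 red 226 243 bright 233
```

Request:
move_arm(plan=[0, 0, 0.04, 0, 0, 0, 0, 0, 0.08, 0, 0, 0, 0, 0, 0.12, 0, 0, 0, 0, 0, 0.3, 0, 0, 0, 0, 0, 0.7, 0, 0, 0, 0, 0, 1.3, 0, 0, 0, 0, 0, 1.5, 0, 0, 0, 0, 0, 1.5, 0, 0, 0])

```text
time_s: 32.58
eef_pos: [0.4778, -0.0245, 0.118]
eef_rot: [0.001, 0.788, 0.616, 0.0]
wrist_force: [-0.1, 0.5, -0.7]
opening: -0.006
grasp_force: 0.0
```

```bash
python3 s.py; python3 - <<'E'
from h import *
from m import big
c=cam("wrist"); print(ctrl.get_obs()["eef_pos"])
h=cv2.cvtColor(c["pixels"],cv2.COLOR_RGB2HSV).astype(int); m=big(((h[...,0]<4)|(h[...,0]>174))&(h[...,1]>150)&(h[...,2]>50))
ys,xs=np.where(m); print("red",xs.min(),xs.max(),ys.min(),ys.max(),m.sum())
p=c["pixels"].astype(int); u=int((xs.min()+xs.max())/2)
print([(v,p[v,u].tolist()) for v in range(ys.min()-12,ys.min()+14,1)])
D=np.array([.2414,.9704,0]); L=np.array([.4771,-.0242,0])
for z in(.077,.071,.064): print(z,[proj(c,L+D*a+[0,0,z]).round(1).tolist() for a in(-.01,.01)])
s=cam("scene"); h=cv2.cvtColor(s["pixels"],cv2.COLOR_RGB2HSV).astype(int); 
for z in (.077,.071): print("scene",proj(s,L+[0,0,z]))
E
```

```text
[ 0.47704275 -0.02425534  0.11707171] [-0.48463621  0.39568751 -1.39906602] [-0.0266672   0.00712959 -0.03051382] 32.625 s 0.0916207385436669 Fd 0.26698398428297127
[ 0.47664257 -0.02416328  0.11657244]
red 245 274 185 212 664
[(173, [171, 132, 40]), (174, [131, 101, 29]), (175, [100, 78, 25]), (176, [104, 82, 26]), (177, [106, 82, 26]), (178, [106, 83, 23]), (179, [110, 85, 24]), (180, [148, 114, 33]), (181, [168, 130, 38]), (182, [169, 131, 38]), (183, [165, 126, 37]), (184, [120, 81, 28]), (185, [82, 14, 19]), (186, [86, 17, 16]), (187, [86, 23, 20]), (188, [109, 24, 20]), (189, [142, 28, 26]), (190, [159, 34, 31]), (191, [165, 35, 31]), (192, [166, 35, 30]), (193, [147, 33, 28]), (194, [85, 30, 31]), (195, [21, 30, 31]), (196, [49, 32, 32]), (197, [142, 34, 32]), (198, [169, 34, 32])]
0.077 [[259.5, 217.2], [259.6, 190.5]]
0.071 [[259.5, 214.0], [259.5, 187.9]]
0.064 [[259.4, 210.5], [259.5, 185.1]]
scene [257.63267143 156.93673737]
scene [257.63524565 158.74974996]
```

```bash
python3 - <<'E'
from h import *
c=cam("wrist"); h=cv2.cvtColor(c["pixels"],cv2.COLOR_RGB2HSV).astype(int);H,S,V=h[...,0],h[...,1],h[...,2]
y=(H>=12)&(H<35)&(S>140)&(V>50)
def mids(rows,z,x0=200,x1=320):
    out=[]
    for r in rows:
        q=np.where(y[r,x0:x1])[0]+x0; out.append(plane(c,(q.min()+q.max()+1)/2,r,z)[:2])
    out=np.array(out); d=np.polyfit(out[:,1],out[:,0],1)[0]; return np.pi/2-np.arctan(d),out.mean(0)@[-.9704,.2414]
print("blade",mids(range(20,140,6),.0215)); print("case",mids(range(182,206,2),.064)); print("divider yaw 1.327, lat -.469")
ys=[v for v in range(120,180) if y[v,258]]; print("blade/case rows at u=258",ys[0],ys[-1]); br=(H<14)&(S>110)&(V>40)&(V<130)
print("divider end rows",[np.where(br[100:185,u])[0].max()+100 for u in (235,280)])
print("black band",[v for v in range(120,185) if V[v,250]<35])
E
```

```text
blade (np.float64(1.4066011801391938), np.float64(-0.4711961555826175))
case (np.float64(1.3282163827101732), np.float64(-0.4691819945741453))
divider yaw 1.327, lat -.469
blade/case rows at u=258 120 179
divider end rows [np.int64(160), np.int64(161)]
black band [164, 165]
```

```bash
python3 -c "
from bench import ctrl
print(ctrl.hand_in())"
```

```text
the job is handed in; nothing more can be done
None
```

I handed the job in at about 33 s with the tape hooked over the divider's overhanging end, its case snug against the other end (a length of about 204 mm by camera), and the lock pressed about 6 mm and released; no verdict came back, and I viewed 12 pictures, over the limit of 10.

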